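# Unlatch the pan carrier and hold its gate wide

### The job

The steel pan carrier is shut, and a cook wants to slide the pan out of it: pinch the two tabs of the red catch fully together first, only then those of the yellow catch; both stay in. Then take the upright blue handle, swing the gate past its detent until it stands wide open (at least 70 degrees), and finish while still holding it there, because it swings back when let go. Leave the pan, the kitchen timer, the spice jar and the tape roll where they are.

Things in the scene. Friction and masses are not known exactly. Their poses are not given: they have to be found in the camera images.
- carrier: steel box with a clear roof, 240 mm wide (its y), 150 mm deep (its x) and 130 mm high, fixed to the bench, open at the front, which faces its -x. Origin: centre of its underside, z up. A steel header 40 mm deep runs along the top of its front edge and carries the two catches, 100 mm apart, either colour at the left or the right. A wire gate closes the front, 10 mm ahead of it.
- red_squeeze (a point): point midway between the two tabs of the red catch, 163 mm above the bench (the height to pinch). Axes as the carrier's: the tabs are squeezed together along y. Each catch has two upright grip tabs, 8 mm thick, 22 mm wide, from 138 to 178 mm above the bench. Untouched, their outer faces are 52 mm apart; squeezed fully they are 36 mm apart.
- yellow_squeeze (a point): the same point of the yellow catch, which has the same form.
- red_left (a joint): travel (m) of the catch's left (+y of the carrier) tab towards the middle: about 0 (0 to 0.0015) untouched, 0.008 squeezed fully in. It slides with about 3 N of friction and stays where it is left (no return spring). From 0.006 it counts as squeezed.
- red_right (a joint): travel (m) of the catch's right (-y of the carrier) tab towards the middle: about 0 (0 to 0.0015) untouched, 0.008 squeezed fully in. It slides with about 3 N of friction and stays where it is left (no return spring). From 0.006 it counts as squeezed.
- yellow_left (a joint): travel (m) of the catch's left (+y of the carrier) tab towards the middle: about 0 (0 to 0.0015) untouched, 0.008 squeezed fully in. It slides with about 3 N of friction and stays where it is left (no return spring). From 0.006 it counts as squeezed.
- yellow_right (a joint): travel (m) of the catch's right (-y of the carrier) tab towards the middle: about 0 (0 to 0.0015) untouched, 0.008 squeezed fully in. It slides with about 3 N of friction and stays where it is left (no return spring). From 0.006 it counts as squeezed.
- gate (a joint): angle of the gate (rad): 0 shut, grows to 1.5 (stop) as it opens towards the carrier's -x, clockwise from above. Both catches lock it until squeezed. A spring pulls it shut (about 0.1 N m when shut, 0.3 N m wide open); a ball detent at about 0.6 rad resists with up to about 0.45 N m more between 0.45 and 0.75 rad.
- gate_hinge (a point): point on the gate's upright hinge line (at the carrier's left, x -85 mm, y +105 mm from the carrier's origin), 85 mm above the bench. Axes as the carrier's.
- gate_grip (a point): centre of the free upper part of the blue handle, 155 mm above the bench: upright round bar, 14 mm thick, top at 180 mm; below 113 mm two arms join it to the gate. Gate shut, it lies 60 mm to -x and 140 mm to -y of the hinge in the carrier's axes. Its frame turns with the gate (shut: the carrier's axes).
- gate_mid (a point): middle of the gate: 205 mm long, 10 mm thick, from 41 to 129 mm above the bench. Four small keepers stand on its top edge, and the catches' hooks reach 15 mm ahead of it at 140 to 150 mm height: keep a finger behind the handle within 40 mm of the handle's axis.
- pan_mid (a point): shallow steel pan 108x176x65 mm inside the carrier, half-way up; not to be disturbed.
- timer_mid (a point): white round kitchen timer, 68 mm wide and 50 mm high, half-way up; bystander.
- spice_jar_mid (a point): clear spice jar with red cap, 45 mm wide and 106 mm high, half-way up; bystander.
- tape_roll_mid (a point): roll of cream label tape in a steel dispenser, 109x47x77 mm, half-way up; bystander.

How it is judged (in metres and radians):
On the way, in this order (a step that is already met when the one before it is completed fails the run):
1. both tabs of the red catch are squeezed in while the yellow catch is still out (value of joint each of red_left, red_right above 0.006 m and not (value of joint any of yellow_left, yellow_right above 0.004 m)), for 0.1 s.
2. both tabs of the yellow catch are squeezed in (value of joint each of yellow_left, yellow_right above 0.006 m), for 0.1 s.
3. the gate is swung past its detent (value of joint gate above 0.8 rad), for 0.1 s.
At the end, for the whole second after the job is handed in: The gate stands at more than 1.2 rad (69 degrees) and at rest (under 0.1 rad/s), with the fingers bearing on it with more than 0.5 N; all four catch tabs are at least 6 mm in; the pan, timer, spice jar and tape roll are within 30 mm of where they stood (all of step 2 and value of joint gate above 1.2 rad and velocity of joint gate between -0.1 and 0.1 rad/s and contact force between the fingers and gate above 0.5 N and value of joint each of red_left, red_right above 0.006 m and not (distance of pan_mid from where it was at the start of the episode above 0.03 m) and not (distance of timer_mid from where it was at the start of the episode above 0.03 m) and not (distance of spice_jar_mid from where it was at the start of the episode above 0.03 m) and not (distance of tape_roll_mid from where it was at the start of the episode above 0.03 m)); the arm keeps its last pose, push and grip.
It fails at once if a tab of the yellow catch is pushed in by more than 4 mm before the red catch is squeezed (value of joint any of yellow_left, yellow_right above 0.004 m and not (value of joint each of red_left, red_right above 0.006 m)).
It fails at once if the pan, timer, spice jar or tape roll is moved by more than 30 mm (distance of any of pan_mid, timer_mid, spice_jar_mid, tape_roll_mid from where it was at the start of the episode above 0.03 m).
It also fails if it takes over 51 s, if anything falls off the work surface, if the arm or the gripper's body presses on something with over 40 N, if the wrist force passes 120 N, or if a joint passes its speed limit or range.

### The arm

A 6-joint arm with a two-finger parallel gripper is mounted at the origin on a cart in front of the work surface, level with it; the furniture and walls round the work are solid. World frame = base frame: x ahead of the robot, y to its left, z up, the work surface at z = 0. Lengths are in mm, angles in rad, forces in N, time in s.
With the tool pointing down it reaches from about 350 to 775 mm from the base axis. Payload 7.3 kg.
Tool frame: the origin (TCP) lies on the centre line of the jaws, within the pads' length; the fingertips stand finger_overhang ahead of it and the grasp point (between the pads) lies 8 mm behind it (finger_overhang is the distance from the TCP to the fingertips, in mm); z points along the fingers, y is the line along which they close (so a half turn about z gives the same grasp; the last joint's range is limited). The gripper opens to 92 mm and grips with 3 to 60 N. Pads are 19 mm wide; open, the fingers measure 130 mm over their backs; the gripper's body (75 mm by 190 mm) begins 47 mm behind the grasp point.
Start: joints at [-1.31, 0.342, 1.524, -0, 1.275, -0.146], TCP at [207.751, -482.165, 237.741] pointing down, gripper open.
Joint ranges: [-2.53, 2.53], [-0.77, 2.02], [0.04, 2.7], [-1, 4.14], [0.28, 2.66], [-3.11, 3.11]. Speed limits (rad/s): [2.57, 2.57, 3.14, 3.14, 3.14, 3.14].

### API

Orientations are given as [roll, pitch, yaw] about the fixed x, y, z axes, in that order (R = Rz(yaw) Ry(pitch) Rx(roll)).
In Python, from plant import get_obs, capture, close_job, finger_overhang gives the robot as it stands.
- The arm moves only by the shell command python3 -m inch 'ROWS'. ROWS is JSON, one flat list of numbers, 7 for each row, row after row: the turn, a rotation vector about the tool's x, y, z scaled (see below), then the shift along the tool's x, y, z scaled (see below), then the closure, from -1 (fully open) to 1 (shut). In form: [ax, ay, az, tx, ty, tz, gripper, ax, ay, az, tx, ty, tz, gripper, ...]. A call has 1 to 10 rows; each row shifts and turns the commanded pose from where the row before left it, along the tool's axes as they then stand; what a row does not reach is not made up. The controller multiplies each number of a shift by 0.8 m and each number of a turn by 1.5 rad. A row lasts 1/12 s, in which the tool goes at most 41.7 mm and 7.16 degrees, less where a joint would pass 70% of its speed; a pose out of reach is approached as far as the arm can. A call with a number of a shift or a turn outside -1 to 1 is refused whole. A call with a gripper value outside its range is refused whole. The fingers move at their own pace and stop on an object; the grip force is fixed at half the most. Time passes only in rows, so rows that do not move let the fingers close. It gives the time, the measured TCP pose, the force, the opening and the grip force at its end, in the units of the state.
- get_obs(): the state, without advancing time (a new reading comes with each control period).
- capture(name): name is "scene" or "top" or "wrist"; returns a dict with "image" (480x640x3 uint8, red, green, blue), "mtx" (3x3 intrinsics, pixels), "distortion" ([k1, k2, p1, p2, k3] as OpenCV has them; the pictures are not rectified), "pose" (4x4, takes a point from camera to world coordinates). Camera axes: x right, y up, looking along -z (the intrinsics and any distortion apply to the point x, -y, -z); pixel columns grow to the right and rows downward; lengths in mm; the calibration is good to about 2 mm. A picture is of the moment at which its call begins. There is no depth.
- close_job(): hands the job in; it is judged then, once.
The state is a dict: "time": time; "joint_positions": joint angles; "dq": joint speeds; "tau": joint torques, N m; "tool_pos": TCP position; "tcp_rot": TCP orientation; "contact_force": force on the tool from outside, world axes, zero at the start; "moment": the same for the moment, N m; "grip_width": finger opening in mm; "finger_force": force on a finger pad.
Only numpy, scipy, OpenCV 4.12 (cv2) and the standard library are available. Lean on these libraries where they do the work, as an engineer would, in place of code of your own. Each camera call takes 0.05 s, during which the arm holds its last target. There are 200 camera calls.

## Working session

There is one attempt and no reset: what is moved stays moved. The work goes in short steps, Python scripts to look and compute and a shell command to move; the robot and the scene stay as the last step left them, time stands still between calls to the robot, and variables do not carry over. Pictures are saved under pics/ and viewed, at most 10 in all, crops included, and the job is handed in when it is done.

```bash
mkdir -p pics
python3 - <<'E'
from plant import *
import cv2,json
print(finger_overhang if not callable(finger_overhang) else finger_overhang()); print(get_obs())
for n in("scene","top","wrist"):
    c=capture(n); cv2.imwrite(f"pics/{n}0.png",c["image"][:,:,::-1]); print(n,c["mtx"].tolist(),c["distortion"],c["pose"].tolist())
E
```

```text
11.0
{'time': 0.0, 'joint_positions': array([-1.30999835e+00,  3.42746335e-01,  1.52502014e+00, -3.03046620e-05,
        1.27537452e+00, -1.45989235e-01]), 'dq': array([-0.00029255,  0.00042479,  0.00079422,  0.00078882,  0.00031754,
        0.00035496]), 'tau': array([ 2.63876434e-03, -4.31236768e+01, -2.44219673e+01,  7.20252050e-02,
        5.60091133e-02, -1.40013376e-04]), 'tool_pos': array([ 207.63871648, -481.77403163,  237.03159589]), 'tcp_rot': array([-3.14005656e+00, -1.96569722e-04,  4.06795907e-01]), 'contact_force': array([-0.0755961 ,  0.224813  , -0.34037934]), 'moment': array([0.00700938, 0.05045728, 0.01996123]), 'finger_force': 0.0, 'grip_width': 91.823606878488}
scene [[485.3490732596094, 0.0, 326.553794073442], [0.0, 485.3490732596094, 238.8957943221869], [0.0, 0.0, 1.0]] [-0.09102794  0.          0.          0.          0.        ] [[-0.910255154414934, 0.23576507900741955, -0.34036800875180634, 189.4300471074077], [-0.41404507961955156, -0.5153476174312875, 0.7503222675962203, 610.4784407868228], [0.0014919463407740102, 0.823912410835351, 0.566715195991422, 647.
[... 244 characters left out ...]
24245605569, -0.18449413204213863, 349.7290453842841], [-0.999714104585162, 0.02383827704738478, 0.0018562437610070944, -120.4115087260984], [0.006221897603627823, 0.1843985314179382, 0.9828318623249441, 985.6021699258068], [0.0, 0.0, 0.0, 1.0]]
wrist [[348.0610055592961, 0.0, 320.91927412779995], [0.0, 348.0610055592961, 239.5276686511423], [0.0, 0.0, 1.0]] [-0.03792744  0.          0.          0.          0.        ] [[0.3962270451624742, 0.881734540295902, 0.2560240792015224, 277.29783953781043], [-0.9181517460838959, 0.38088251739471807, 0.10920567341559788, -452.19014201217914], [-0.0012246815531338881, -0.27833919665084006, 0.9604820621765181, 383.84618826821065], [0.0, 0.0, 0.0, 1.0]]
```

View pics/top0.png

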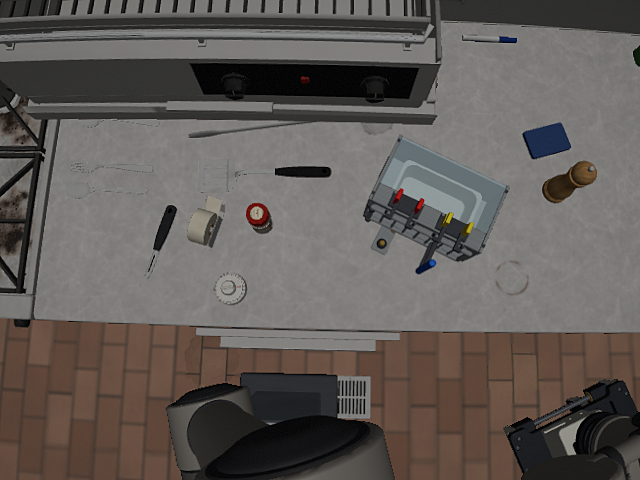

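View pics/scene0.png

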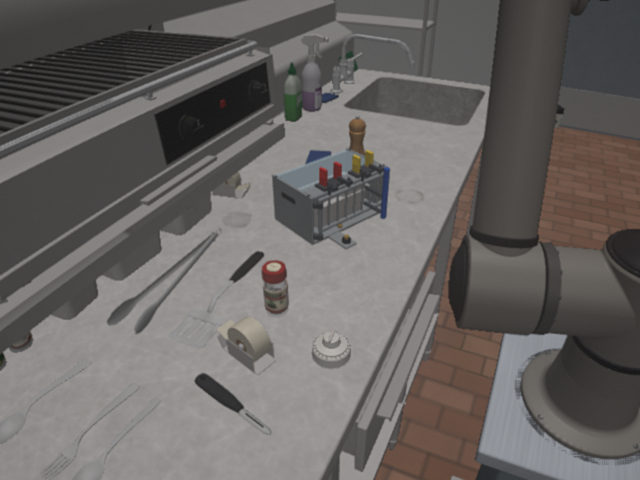

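The top view shows the carrier around (435,200): red tabs at about (398,196) and (419,205), yellow at (448,218) and (469,229), the blue handle at (427,266). The scene view agrees. I'll enlarge both.

Run:
```python
import cv2,numpy as np
a=cv2.imread("pics/top0.png")[130:280,350:520]; b=cv2.imread("pics/scene0.png")[140:250,265:400]
a=cv2.resize(a,None,fx=4,fy=4,interpolation=2); cv2.imwrite("pics/t1.png",a)
b=cv2.resize(b,None,fx=5,fy=5,interpolation=2); cv2.imwrite("pics/s1.png",b)
```

```text
(no output)
```

View pics/t1.png

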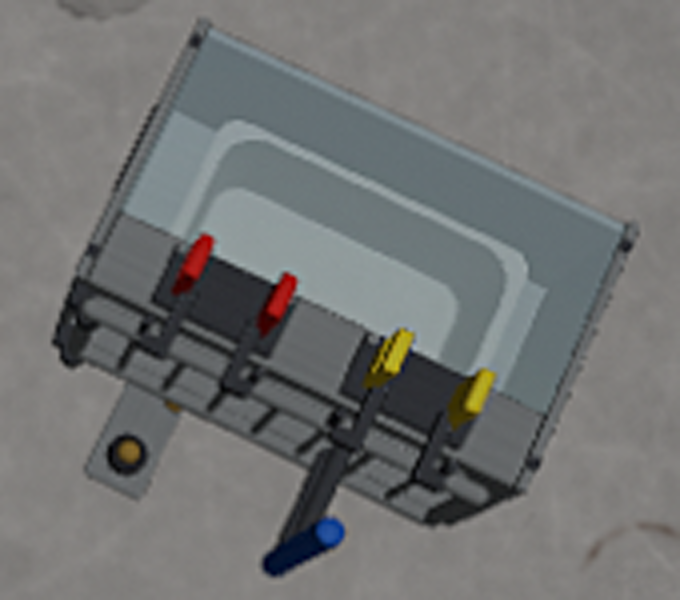

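View pics/s1.png

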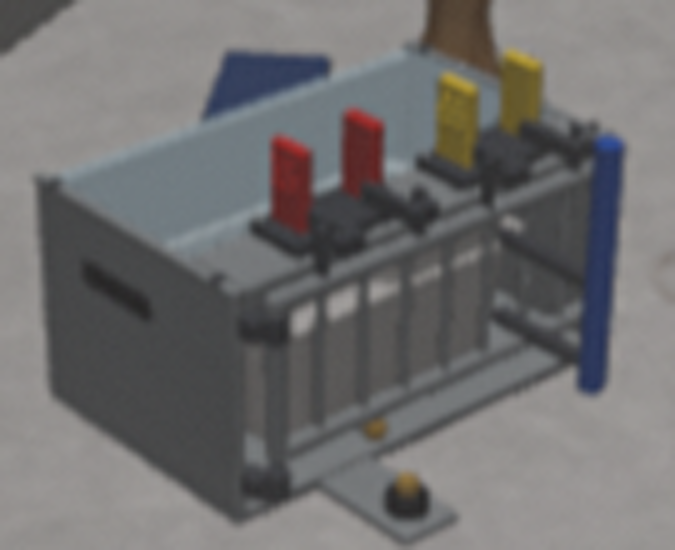

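Corners and tab and handle tops are clear in both crops (t1 back corners at (203,28) and (628,232), handle top (330,531); s1 handle top (610,143), front-left corner (232,292)). I'll fit the carrier pose to these points.

```bash
cat > h.py <<'E'
import numpy as np,cv2
from plant import *
from scipy.spatial.transform import Rotation as Ro
def cam(c): return np.array(c["mtx"]),np.array(c["distortion"]),np.array(c["pose"])
def proj(P,c):
    K,d,T=cam(c); q=(np.atleast_2d(P)-T[:3,3])@T[:3,:3]; q=q*[1,-1,-1]
    return cv2.projectPoints(q.reshape(-1,1,3),np.zeros(3),np.zeros(3),K,d)[0].reshape(-1,2)
def toW(p,pose):
    x,y,a=pose; p=np.atleast_2d(p); c,s=np.cos(a),np.sin(a)
    return np.c_[x+c*p[:,0]-s*p[:,1],y+s*p[:,0]+c*p[:,1],p[:,2]]
E
python3 - <<'E'
from h import *
from scipy.optimize import least_squares
ct=capture("top"); cs=capture("scene")
# local pts, px in crop
T=[((75,120,130),(203,26)),((75,-120,130),(630,230)),((-145,-35,180),(330,531))]
S=[((75,120,130),(47,180)),((-75,120,130),(232,292)),((75,-120,130),None),((-145,-35,180),(610,143)),((-75,120,0),(240,520)),((75,120,0),(57,395))]
S=[s for s in S if s[1]]
# tab centres, unknown tab x
TY=[((0,72,178),(206,243)),((0,28,178),(288,281)),((0,-28,178),(405,337)),((0,-72,178),(486,377))]
SY=[((0,72,178),(291,143)),((0,28,178),(363,115)),((0,-28,178),(458,80)),((0,-72,178),(522,57))]
def px(l,o,f): return np.array([p for _,p in l],float)/f+o
def res(v,full=False):
    out=[]
    for c,l,ly,o,f in((ct,T,TY,(350,130),4),(cs,S,SY,(265,140),5)):
        out.append(proj(toW(np.array([p for p,_ in l],float),v[:3]),c)-px(l,o,f))
        q=np.array([p for p,_ in ly],float); q[:,0]=v[3]
        out.append(proj(toW(q,v[:3]),c)-px(ly,o,f))
    return np.round(np.vstack(out),1) if full else np.vstack(out).ravel()
r=least_squares(res,[500,-320,-.43,-55],loss="soft_l1"); print(r.x,np.degrees(r.x[2])); print(res(r.x,True).tolist())
np.save("pose.npy",r.x)
for n,p in dict(red=(r.x[3],50,163),yel=(r.x[3],-50,163),hinge=(-85,105,85),grip=(-145,-35,155)).items(): w=toW(p,r.x[:3])[0]; print(n,w,np.hypot(*w[:2]))
E
```

```text
[ 6.07342389e+02 -3.43187311e+02 -4.47901647e-01 -4.83894042e+01] -25.66287402867482
[[0.2, -2.6], [3.1, -0.2], [-0.5, 0.9], [-0.9, -0.2], [0.3, 1.0], [-1.1, 0.7], [0.5, 1.5], [-1.8, -2.1], [1.0, -0.1], [1.1, -0.7], [0.3, 3.6], [-0.7, 1.7], [-1.5, -1.2], [-0.6, -1.2], [-1.1, -0.9], [-0.1, -1.3]]
red [ 585.37997665 -277.16317263  163.        ] 647.6798138918533
yel [ 542.07246442 -367.29895567  163.        ] 654.7908670064608
hinge [ 576.19986118 -211.7333537    85.        ] 613.8707462424794
grip [ 461.48787423 -311.93894262  155.        ] 557.0250999593295
```

The fit puts the carrier at about (607,-343), yaw -0.448, with red on its left. Corner residuals are up to 3 px, so I'll move above the catches and refine with the wrist camera.

```bash
python3 -m inch '[0,0,0,0.046,0,-0.003,-1,0,0,0,0.046,0,-0.003,-1,0,0,0,0.046,0,-0.003,-1,0,0,0,0.046,0,-0.003,-1,0,0,0,0.046,0,-0.003,-1,0,0,0,0.046,0,-0.003,-1,0,0,0,0.046,0,-0.003,-1,0,0,0,0.046,0,-0.003,-1,0,0,0,0.046,0,-0.003,-1,0,0,0,0.046,0,-0.003,-1]'; python3 -m inch '[0,0,0.0713,0,0,0,-1,0,0,0.0713,0,0,0,-1,0,0,0.0713,0,0,0,-1,0,0,0.0713,0,0,0,-1,0,0,0.0713,0,0,0,-1,0,0,0.0713,0,0,0,-1,0,0,0.0713,0,0,0,-1,0,0,0.0713,0,0,0,-1,0,0,0,0,0,0,-1,0,0,0,0,0,0,-1]'
python3 - <<'E'
from h import *
c=capture("wrist"); cv2.imwrite("pics/w1.png",c["image"][:,:,::-1])
import pickle; pickle.dump(c,open("w1.pkl","wb"))
print(get_obs()["contact_force"])
E
```

```text
time: 1.08
tool_pos: [547.2, -335.4, 261.7]
tcp_rot: [-3.141, 0.0, 0.407]
contact_force: [0.9, -2.3, 0.9]
grip_width: 91.7
finger_force: 0.0
time: 1.92
tool_pos: [545.7, -336.5, 261.5]
tcp_rot: [-3.142, 0.0, -0.446]
contact_force: [0.1, -0.7, -0.0]
grip_width: 92.0
finger_force: 0.0
[-0.72168721 -0.38549909  0.12392133]
```

View pics/w1.png

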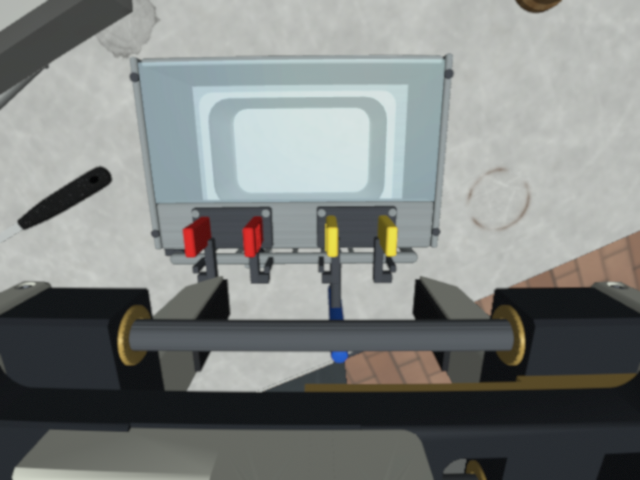

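The wrist view shows the carrier squarely: roof corners near (133,60), (452,57), (155,248), (438,246), and the tabs at about (198,236), (254,236), (332,236), (388,236). I'll enlarge the tab row.

Run:
```python
import cv2
a=cv2.imread("pics/w1.png")[190:290,140:450]
cv2.imwrite("pics/w1c.png",cv2.resize(a,None,fx=2.5,fy=2.5,interpolation=2))
```

```text
(no output)
```

View pics/w1c.png

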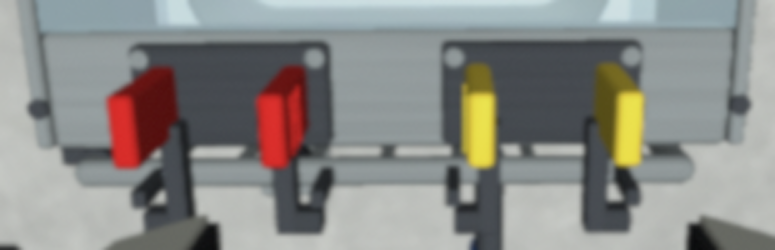

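Run:
```python
from h import *
import pickle
from scipy.optimize import least_squares
c=pickle.load(open("w1.pkl","rb"))
px=np.array([(124,130),(274,130),(481,130),(627,128)])/2.5+[140,190]
L=np.array([(0,72,178),(0,28,178),(0,-28,178),(0,-72,178)],float)
C=np.array([(75,120,130),(75,-120,130),(-75,120,130),(-75,-120,130)],float); cp=np.array([(132,57),(453,55),(155,248),(439,247)])
def res(v,f=0):
    q=L.copy(); q[:,0]=v[3]
    r=np.vstack([proj(toW(q,v[:3]),c)-px,proj(toW(C,v[:3]),c)-cp]); return r.round(1).tolist() if f else r.ravel()
r=least_squares(res,np.load("pose.npy"),loss="soft_l1"); print(r.x,res(r.x,1)); np.save("pose.npy",r.x)
o=get_obs(); t=o["tool_pos"]; yaw=o["tcp_rot"][2]
for n,p in dict(red=(r.x[3],50,163),yel=(r.x[3],-50,163),hinge=(-85,105,85),grip=(-145,-35,155)).items():
    w=toW(p,r.x[:3])[0]; d=w-t; print(n,w,"tool x,y",d[0]*np.cos(yaw)+d[1]*np.sin(yaw),d[0]*np.sin(yaw)-d[1]*np.cos(yaw))
print(yaw, t)
```

```text
[ 6.09659663e+02 -3.43658572e+02 -4.41701726e-01 -5.36262742e+01] [[-2.2, 0.1], [0.9, -0.0], [-0.9, -0.3], [4.4, 0.3], [-2.6, -0.6], [3.1, -1.0], [0.0, 2.3], [-0.2, 2.4]]
red [ 582.55406702 -275.53321743  163.        ] tool x,y 7.0059564282611575 -70.92854481222079
yel [ 539.80621832 -365.93576956  163.        ] tool x,y 7.3789572136406605 29.070759537430085
hinge [ 577.702735   -212.40022093   85.        ] tool x,y -24.572701522319576 -125.81113796100365
grip [ 463.61421555 -313.3150847   155.        ] tool x,y -84.05008303257875 14.411688599735378
-0.44543174242836114 [ 545.67232992 -336.52239158  261.58671211]
```

Tabs are untouched and the position is confirmed from close by: red at tool (+7,-71), yellow at (+7,+29). Next I move over red, part-close and descend.

```bash
python3 -m inch '[0,0,0,0.0045,-0.0445,0,-0.6,0,0,0.002,0.0045,-0.0445,0,-0.6,0,0,0,0,0,0.01,-0.6,0,0,0,0,0,0.024,-0.6,0,0,0,0,0,0.024,-0.6,0,0,0,0,0,0.024,-0.6,0,0,0,0,0,0.024,-0.6,0,0,0,0,0,0.024,-0.6,0,0,0,0,0,0,-0.6,0,0,0,0,0,0,-0.6]'
python3 - <<'E'
from h import *
c=capture("wrist"); cv2.imwrite("pics/w2.png",c["image"][:,:,::-1])
E
```

```text
time: 2.8
tool_pos: [582.7, -275.3, 157.0]
tcp_rot: [-3.141, 0.002, -0.45]
contact_force: [-0.3, -0.5, -0.4]
grip_width: 73.4
finger_force: 0.0
```

View pics/w2.png

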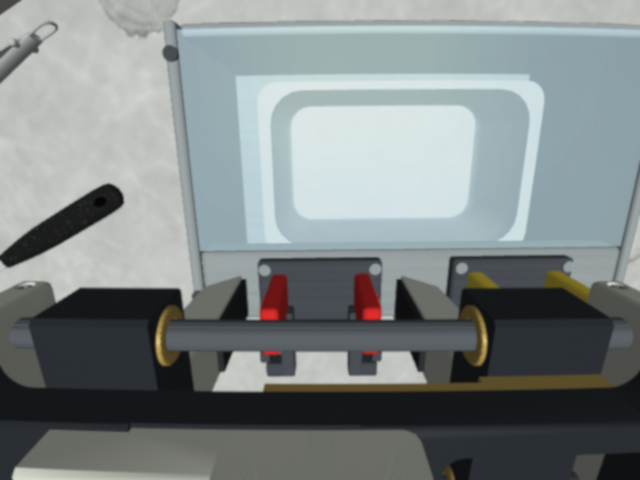

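The red tabs (262–379 px) sit centred between the fingers, clear on both sides. Now I squeeze.

```bash
python3 -m inch '[0,0,-0.005,0,0,0,1,0,0,0,0,0,0,1,0,0,0,0,0,0,1,0,0,0,0,0,0,1,0,0,0,0,0,0,1,0,0,0,0,0,0,1,0,0,0,0,0,0,1,0,0,0,0,0,0,1,0,0,0,0,0,0,1,0,0,0,0,0,0,1]'
```

```text
time: 3.68
tool_pos: [583.6, -275.1, 158.8]
tcp_rot: [-3.141, -0.002, -0.444]
contact_force: [-0.1, 2.8, 4.7]
grip_width: 35.0
finger_force: 30.0
```

Opening is 35.0 mm at 30 N, so the red catch is fully in. I release, rise, and shift 100 mm to yellow.

```bash
python3 -m inch '[0,0,0,0,0,0,-0.6,0,0,0,0,0,0,-0.6,0,0,0,0,0,0,-0.6,0,0,0,0,0,0,-0.6,0,0,0,0,0,-0.025,-0.6,0,0,0,0,0,-0.025,-0.6,0,0,0,0,0,-0.025,-0.6,0,0,0,0,0,0,-0.6]'
python3 -m inch '[0,0,0,0,0.0415,0,-0.6,0,0,0,0,0.0415,0,-0.6,0,0,0,0,0.042,0,-0.6,0,0,0,0,0,0,-0.6,0,0,0,0,0,0.025,-0.6,0,0,0,0,0,0.025,-0.6,0,0,0,0,0,0.025,-0.6,0,0,0,0,0,0,-0.6,0,0,0,0,0,0,-0.6]'
python3 - <<'E'
from h import *
c=capture("wrist"); cv2.imwrite("pics/w3.png",c["image"][:,:,::-1])
E
```

```text
time: 4.35
tool_pos: [584.6, -276.6, 222.1]
tcp_rot: [3.141, -0.007, -0.444]
contact_force: [0.2, -0.3, 0.3]
grip_width: 73.2
finger_force: 0.0
time: 5.1
tool_pos: [539.6, -365.2, 156.3]
tcp_rot: [-3.141, 0.003, -0.444]
contact_force: [-0.2, 0.1, 0.3]
grip_width: 73.5
finger_force: 0.0
```

View pics/w3.png

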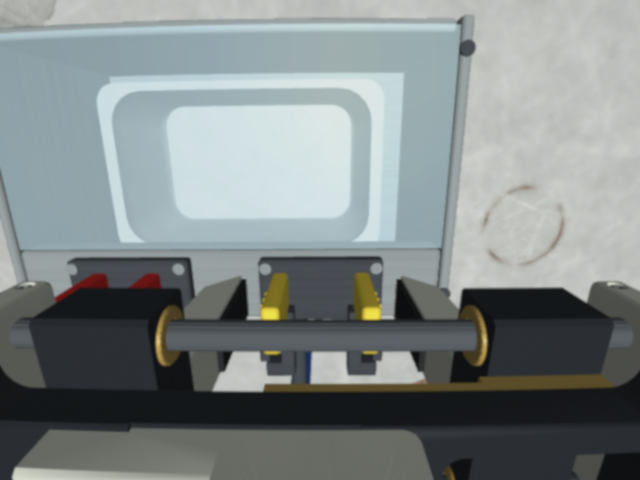

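The yellow tabs (262–379 px) are centred, and the red ones are visibly together. I squeeze yellow, release and rise.

```bash
python3 -m inch '[0,0,0,0,0,0,1,0,0,0,0,0,0,1,0,0,0,0,0,0,1,0,0,0,0,0,0,1,0,0,0,0,0,0,1,0,0,0,0,0,0,1,0,0,0,0,0,0,1,0,0,0,0,0,0,1,0,0,0,0,0,0,1,0,0,0,0,0,0,1]'; python3 -m inch '[0,0,0,0,0,0,-0.6,0,0,0,0,0,0,-0.6,0,0,0,0,0,0,-0.6,0,0,0,0,0,0,-0.6,0,0,0,0,0,-0.025,-0.6,0,0,0,0,0,-0.025,-0.6,0,0,0,0,0,-0.025,-0.6,0,0,0,0,0,0,-0.6,0,0,0,0,0,0,-0.6]'
python3 - <<'E'
from h import *
for n in("top","scene"):
    c=capture(n); 
    v=np.load("pose.npy"); w=toW((-145,-35,180),v[:3]); p=proj(w,c)[0]; print(n,p)
    x,y=p.astype(int); im=c["image"][:,:,::-1][y-70:y+30,x-90:x+60].copy()
    (a:=globals().setdefault("L",[])).append(cv2.resize(im,(600,400),interpolation=2)); print(x-90,y-70)
im=np.hstack([cv2.resize(i,(400,267)) for i in L]); cv2.imwrite("pics/h1.png",im)
print(get_obs()["tool_pos"])
E
```

```text
time: 5.98
tool_pos: [540.7, -365.4, 158.8]
tcp_rot: [-3.141, -0.002, -0.444]
contact_force: [0.6, 2.5, 6.2]
grip_width: 35.0
finger_force: 30.0
time: 6.73
tool_pos: [540.4, -366.2, 218.6]
tcp_rot: [3.141, -0.002, -0.444]
contact_force: [0.8, -0.5, -1.3]
grip_width: 73.4
finger_force: 0.0
top [432.7503127  262.45478805]
342 192
scene [387.36668755 167.49377825]
297 97
[ 539.62358975 -365.53949939  216.42057453]
```

View pics/h1.png

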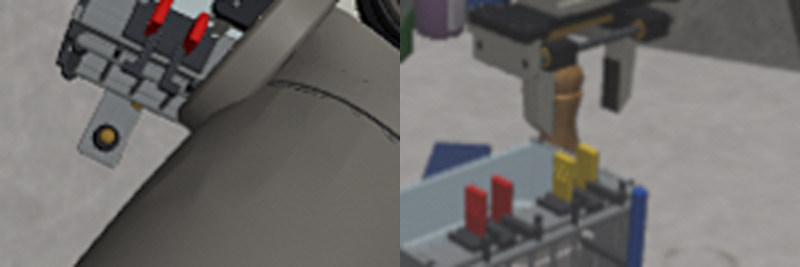

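All tabs are in, and the handle lies where predicted: scene px (386,168) against (387,167.5), world (463.6,-313.3). I move above it, turn the jaws along its swing direction, and part-close to 36 mm.

```bash
python3 -m inch '[0,0,0,-0.0382,-0.0061,0,0.22,0,0,0,-0.0382,-0.0061,0,0.22,0,0,0,-0.0382,-0.0061,0,0.22]'; python3 -m inch '[0,0,-0.078,0,0,0,0.22,0,0,-0.078,0,0,0,0.22,0,0,-0.078,0,0,0,0.22,0,0,-0.078,0,0,0,0.22,0,0,-0.078,0,0,0,0.22,0,0,-0.078,0,0,0,0.22,0,0,-0.078,0,0,0,0.22,0,0,-0.078,0,0,0,0.22,0,0,-0.078,0,0,0,0.22,0,0,-0.078,0,0,0,0.22]'; python3 -m inch '[0,0,0,0,0,0,0.22,0,0,0,0,0,0,0.22]'
python3 - <<'E'
from h import *
o=get_obs(); t=o["tool_pos"]; yaw=o["tcp_rot"][2]; w=toW((-145,-35,180),np.load("pose.npy")[:3])[0]; d=w-t
print(d,yaw,"tool",d[0]*np.cos(yaw)+d[1]*np.sin(yaw),d[0]*np.sin(yaw)-d[1]*np.cos(yaw))
E
```

```text
time: 7.08
tool_pos: [462.0, -312.0, 215.4]
tcp_rot: [-3.141, 0.004, -0.444]
contact_force: [-0.3, -0.1, 0.2]
grip_width: 57.9
finger_force: 0.0
time: 7.92
tool_pos: [463.0, -312.7, 216.1]
tcp_rot: [-3.139, 0.0, 0.731]
contact_force: [-0.2, -0.3, -0.9]
grip_width: 35.8
finger_force: 0.0
time: 8.08
tool_pos: [463.2, -312.9, 216.6]
tcp_rot: [-3.14, 0.0, 0.722]
contact_force: [-0.3, -1.4, 0.6]
grip_width: 35.9
finger_force: 0.0
[  0.38265591  -0.4222124  -36.62417693] 0.7221418339867793 tool 0.0080622199063336 0.5697577178527946
```

```bash
python3 -m inch '[0,0,0,0,0,0.02,0.22,0,0,0,0,0,0.02,0.22,0,0,0,0,0,0.02,0.22,0,0,0,0,0,0.02,0.22,0,0,0,0,0,0,0.22]'; python3 -m inch '[0,0,0,0,0,0,1,0,0,0,0,0,0,1,0,0,0,0,0,0,1,0,0,0,0,0,0,1,0,0,0,0,0,0,1,0,0,0,0,0,0,1,0,0,0,0,0,0,1]'
```

```text
time: 8.5
tool_pos: [462.0, -311.9, 150.2]
tcp_rot: [-3.135, 0.001, 0.722]
contact_force: [-0.9, 0.3, -0.1]
grip_width: 36.1
finger_force: 0.0
time: 9.08
tool_pos: [464.0, -313.5, 154.7]
tcp_rot: [3.14, -0.0, 0.726]
contact_force: [-0.4, 1.0, 6.3]
grip_width: 13.6
finger_force: 30.0
```

The handle is held at 13.6 mm and 30 N. The hinge lies 152 mm along tool +x and the swing goes along tool -y, so I start with a short arc and check the radius.

```bash
cat > r.py <<'E'
from h import *
v=np.load("pose.npy")[:3]; hg=toW((-85,105,0),v)[0]; o=get_obs(); t=o["tool_pos"]; d=(t-hg)[:2]
sh=(toW((-145,-35,0),v)[0]-hg)[:2]
th=np.arctan2(sh[1],sh[0])-np.arctan2(d[1],d[0]); th=(th+np.pi)%(2*np.pi)-np.pi
print("R",np.hypot(*d),"R0",np.hypot(*sh),"theta",th,"yaw-turn",.725-o["tcp_rot"][2],o["contact_force"],o["finger_force"],o["grip_width"],o["time"])
E
python3 -m inch '[0,0,0.04,0.00035,-0.0114,0,1,0,0,0.04,0.00035,-0.0114,0,1,0,0,0.04,0.00035,-0.0114,0,1,0,0,0.04,0.00035,-0.0114,0,1,0,0,0.04,0.00035,-0.0114,0,1,0,0,0,0,0,0,1]'; python3 r.py
```

```text
time: 9.58
tool_pos: [438.6, -274.5, 154.7]
tcp_rot: [3.14, -0.0, 0.423]
contact_force: [-1.5, -1.8, 3.9]
grip_width: 13.7
finger_force: 30.0
R 152.29063979115642 R0 152.31546211727823 theta 0.3044441640798543 yaw-turn 0.3021506084540214 [-1.53532019 -1.81357007  3.88617432] 30.002633929252625 13.714585304887558 9.5833
```

The arc follows the hinge exactly. I continue through the detent.

```bash
python3 -m inch '[0,0,0.04,0.00035,-0.0114,0,1,0,0,0.04,0.00035,-0.0114,0,1,0,0,0.04,0.00035,-0.0114,0,1,0,0,0.04,0.00035,-0.0114,0,1,0,0,0.04,0.00035,-0.0114,0,1,0,0,0.04,0.00035,-0.0114,0,1,0,0,0.04,0.00035,-0.0114,0,1,0,0,0.04,0.00035,-0.0114,0,1,0,0,0.04,0.00035,-0.0114,0,1,0,0,0,0,0,0,1]'; python3 r.py
```

```text
time: 10.42
tool_pos: [426.2, -194.1, 154.7]
tcp_rot: [3.141, -0.0, -0.117]
contact_force: [-4.7, -1.0, 7.6]
grip_width: 13.4
finger_force: 30.0
R 152.5984547166469 R0 152.31546211727823 theta 0.8445786873226604 yaw-turn 0.8416337041934588 [-4.7254218  -1.00423536  7.63377446] 30.003197193145752 13.399839754879764 10.4167
```

```bash
python3 -m inch '[0,0,0.04,0.00035,-0.0114,0,1,0,0,0.04,0.00035,-0.0114,0,1,0,0,0.04,0.00035,-0.0114,0,1,0,0,0.04,0.00035,-0.0114,0,1,0,0,0.04,0.00035,-0.0114,0,1,0,0,0.04,0.00035,-0.0114,0,1,0,0,0.04,0.00035,-0.0114,0,1,0,0,0.04,0.00035,-0.0114,0,1,0,0,0.04,0.00035,-0.0114,0,1,0,0,0,0,0,0,1]'; python3 -m inch '[0,0,0,0,0,0,1,0,0,0,0,0,0,1,0,0,0,0,0,0,1,0,0,0,0,0,0,1]'; python3 r.py
python3 - <<'E'
from h import *
c=capture("scene"); cv2.imwrite("pics/e.png",c["image"][:,:,::-1])
E
```

```text
time: 11.25
tool_pos: [456.9, -118.5, 154.6]
tcp_rot: [-3.142, 0.0, -0.656]
contact_force: [-5.3, 2.0, 10.8]
grip_width: 12.9
finger_force: 30.0
time: 11.58
tool_pos: [456.2, -119.3, 154.6]
tcp_rot: [3.141, 0.001, -0.654]
contact_force: [-6.3, 1.4, 10.7]
grip_width: 13.2
finger_force: 30.0
R 153.02339131874973 R0 152.31546211727823 theta 1.3779027510925177 yaw-turn 1.3790201711257586 [-6.34812853  1.35625866 10.74123792] 30.001926720142365 13.223624234927723 11.5833
```

View pics/e.png

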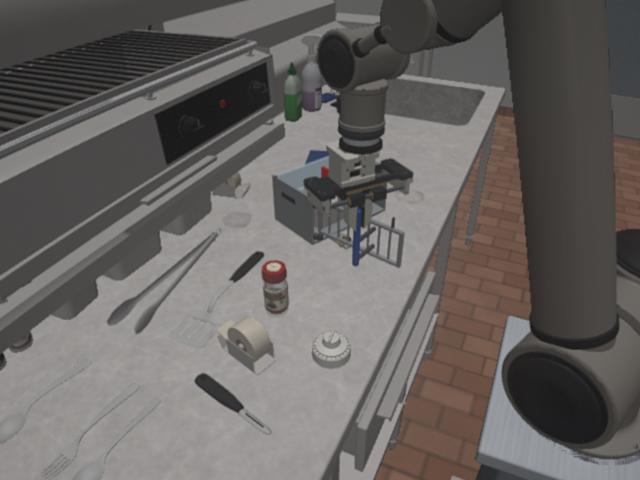

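The gate stands open at about 1.38 rad with the blue handle held near (358,235), and the bystanders are in place. I hand in.

```bash
python3 -c "
from plant import *
print(close_job())"
```

```text
the job is handed in; nothing more can be done
None
```

I squeezed the red catch, then the yellow, swung the gate open to about 1.38 rad (79°) and handed the job in with the arm still gripping the handle; no verdict was returned, and the last picture shows the timer, jar and tape roll where they stood (the pan was out of sight).

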